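# Tip a fresh plaster slab over onto its drying board

## Robot

A 6-joint arm with a two-finger parallel gripper is mounted at the origin on a cart in front of the work surface, level with it; the furniture and walls round the work are solid. World frame = base frame: x ahead of the robot, y to its left, z up, the work surface at z = 0. Lengths are in m, angles in degrees, forces in N, time in s.
With the tool pointing down it reaches from about 0.35 to 0.95 m from the base axis. Payload 17.4 kg.
Tool frame: the origin (TCP) lies midway between the tips of the shut fingers; the grasp point (between the pads) lies 19 mm behind it; z points along the fingers, y is the line along which they close (so a half turn about z gives the same grasp; the last joint's range is limited). The gripper opens to 93 mm and grips with 3 to 60 N. Pads are 15 mm wide; open, the fingers measure 128 mm over their backs; the gripper's body (75 mm by 188 mm) begins 65 mm behind the grasp point.
Start: joints at [-73.671, 6.646, 82.598, -0, 90.757, -2.166], TCP at [0.214, -0.64, 0.185] pointing down, gripper open.
Joint ranges: [-162.19, 162.19], [-47.58, 125.68], [4.15, 143.07], [-65.23, 245.23], [0.69, 171.88], [-170.13, 170.13]. Speed limits (degrees/s): [108.29, 108.29, 127.2, 180, 180, 180].

## Interface

Orientations are given as a 3x3 rotation matrix whose columns are the frame's x, y, z axes.
In Python, from workcell import manip, eyes gives the robot as it stands. The module is installed in compiled form; this text tells all that it offers.
- The arm moves only by the tool apply_moves, never from a script. Its argument "commands" is a list of rows, each a list of 7 numbers: the shift along the tool's x, y, z in cm, then the turn, a rotation vector about the tool's x, y, z in rad, then the opening, from 0 (shut) to 1 (fully open). A call has 1 to 12 rows; each row shifts and turns the commanded pose from where the row before left it, along the tool's axes as they then stand; what a row does not reach is not made up. A row lasts 1/10 s, in which the tool goes at most 50 mm and 8.59 degrees, less where a joint would pass 70% of its speed; a pose out of reach is approached as far as the arm can. A call is refused whole if a number of a shift passes 5 or a number of a turn 0.15, either way. A call with a gripper value outside its range is refused whole. The fingers move at their own pace and stop on an object; the grip force is fixed at half the most. Time passes only in rows, so rows that do not move let the fingers close. It gives the time, the measured TCP pose, the force, the opening and the grip force at its end, in the units of the state.
- manip.get_state(): the state, without advancing time (a new reading comes with each control period).
- eyes.get_image(name): name is "scene" or "top"; returns (picture, depth): 400x640x3 uint8, red, green, blue; 400x640 float32, m along the optical axis (not along the pixel's ray), 0 where there is no reading.
- eyes.camera_info(name): a dict with "intrinsics" (3x3 intrinsics, pixels), "k1" (the pictures are not rectified: a ray, as slopes to the right and down, at radius r is drawn at 1 + k1 r^2 times it, then the intrinsics apply), "R" (3x3) and "t" (3): a world point X has camera coordinates R X + t. Camera axes: x right, y down, z forward; pixel columns grow to the right and rows downward; lengths in m; the calibration is good to about 2 mm. A picture is of the moment at which its call begins. camera_info takes no time and is no camera call.
- manip.finish_job(): hands the job in; it is judged then, once.
The state is a dict: "t": time; "joints": joint angles; "joint_vel": joint speeds; "effort": joint torques, N m; "tcp_pos": TCP position; "orientation": TCP orientation; "force": force on the tool from outside, world axes, zero at the start; "moment": the same for the moment, N m; "gripper_width": finger opening in m; "finger_force": force on a finger pad.
Only numpy, scipy, OpenCV 4.12 (cv2) and the standard library are available. Lean on these libraries where they do the work, as an engineer would, in place of code of your own. Each camera call takes 0.05 s, during which the arm holds its last target. There are 200 camera calls.

## Task

The plaster slab is damp underneath: turn it over onto the wooden drying board without gripping it or picking it up. With the fingertips push it flat along the table against the board's edge, then tip it up on that edge and push it over, so that it lies upside down and flat on the board. Leave the other things where they are.

Things in the scene. Friction and masses are not known exactly. Their poses are not given: they have to be found in the camera images.
- board: wooden drying board, fixed to the table, 110 (own x) x 120 (y) x 16 mm, upright sides. Origin: at table height under the middle of its stop edge, the 120 mm side that looks towards the slab. Its x is level and points from that edge across the board, the direction of the push (roughly to the robot's left); z up. It covers x 0 to 110, y -60 to 60 mm.
- slab: loose plaster slab, 0.1 to 0.2 kg: a plate 80 (own x) x 90 (y) x 8 mm on a smaller foot 60 x 70 x 10 mm, 18 mm thick in all, so the plate overhangs the foot by 10 mm all round, 10 mm above the table. Origin: centre of the underside. At first it lies flat, z up, x within 15 degrees of the board's x, its front 25 to 85 mm short of the board; turned over, its z points down.
- slab_front (a point): middle of the slab's side that faces the board (slab x +40 mm, z 14 mm); the edge about which it tips, which stays low during the job. Note: a fixed metal case, 205 mm high, stands behind board and slab as seen from the robot, its face parallel to the push about 100 mm from the slab's middle, between world y -0.17 and 0.23; the table's front edge is about 75 mm to the other side
- slab_rear (a point): middle of the slab's side away from the board (slab x -40 mm, z 14 mm): the side to push on and then raise. The plaster is not slippery: friction on a finger is 0.5 or more, so pushed hard against the board (about 5 to 10 N) this side rises with a finger that moves up
- tape: bystander: roll of masking tape, 96 mm across, 25 mm high, on the robot's right, behind where the slab starts; origin at the centre of its underside
- cup: bystander: plastic measuring cup, 68 mm across, 70 mm high, beyond the board; origin at the centre of its underside
- cast: bystander: dental plaster cast, 60 x 73 x 28 mm, beyond the board; origin at the centre of its underside
- jar: bystander: small jar, 40 mm across, 45 mm high, on the robot's right, behind where the slab starts; origin at the centre of its underside

How it is judged (in metres and radians):
On the way, in this order (a step that is already met when the one before it is completed fails the run):
1. the slab, lying flat on the table, is pushed against the board's edge (front side within 10 mm of it, tilted less than 20 degrees) (x of slab_front in the frame of board between -0.01 and 0.006 m and angle between slab's own z axis and vertical below 0.35 rad), for 0.1 s.
2. the slab is tipped up on its front side at the board's edge (tilted 55 to 110 degrees, front side within 40 mm of the edge and under 40 mm high) (angle between slab's own z axis and vertical between 0.96 and 1.92 rad and x of slab_front in the frame of board between -0.04 and 0.04 m and height (world z) of slab_front below 0.04 m), for 0.05 s.
At the end, for the whole second after the job is handed in: the slab lies upside down on the board, flat within 8 degrees, its old underside 29 to 40 mm above the table, borne by the board and at rest (angle between slab's own z axis and vertical above 3 rad and height (world z) of slab between 0.029 and 0.04 m and contact force between slab and board above 0.3 N and linear speed of slab below 0.02 m/s); the robot touches nothing.
It fails at once if the slab was picked up: its front side rose more than 50 mm above the table (height (world z) of slab_front above 0.05 m).
It fails at once if the slab was picked up: its middle rose more than 85 mm above the table (height (world z) of slab above 0.085 m).
It fails at once if a bystander (tape, cup, cast or jar) was moved by more than 20 mm (distance of any of tape, cup, cast, jar from where it was at the start of the episode above 0.02 m).
It also fails if it takes over 45 s, if anything falls off the work surface, if the arm or the gripper's body presses on something with over 40 N, if the wrist force passes 120 N, or if a joint passes its speed limit or range.

## Working session

There is one attempt and no reset: what is moved stays moved. The work goes in short steps, Python scripts to look and compute and a tool call to move; the robot and the scene stay as the last step left them, time stands still between calls to the robot, and variables do not carry over. Pictures are saved under pics/ and viewed, at most 10 in all, crops included, and the job is handed in when it is done.

Besides the shell and the picture viewer there is one more tool, called after ">>>" as name([rows], argument=value, ...), one row to a line, values as JSON. apply_moves: Moves the arm, as the interface text tells. Its arguments: {"type":"object","properties":{"commands":{"type":"array"}},"required":["commands"]}

```bash
mkdir -p pics
cat > h.py <<'E'
import numpy as np, cv2
from workcell import manip, eyes
def grab(n):
    im,d=eyes.get_image(n); return im,d
def rays(n,uv):
    c=eyes.camera_info(n);K=np.array(c["intrinsics"]);k1=c["k1"]
    uv=np.atleast_2d(uv).astype(float)
    xy=cv2.undistortPoints(uv.reshape(-1,1,2),K,np.array([k1,0,0,0,0.])).reshape(-1,2)
    R=np.array(c["R"]);t=np.array(c["t"])
    return -R.T@t, np.c_[xy,np.ones(len(xy))]@R
def onplane(n,uv,z):
    o,d=rays(n,uv); return o+d*((z-o[2])/d[:,2])[:,None]
def bydepth(n,uv,dep):
    o,d=rays(n,uv); return o+d*np.asarray(dep)[:,None]
def cloud(n,dep):
    v,u=np.nonzero(dep>0)
    P=np.zeros(dep.shape+(3,)); P[v,u]=bydepth(n,np.c_[u,v],dep[v,u]); return P
E
python3 - <<'E'
from h import *
for n in("top","scene"):
    im,d=grab(n); np.savez(f"{n}0.npz",im=im,d=d); cv2.imwrite(f"pics/{n}0.png",im[:,:,::-1])
    c=eyes.camera_info(n); print(n,c, (d>0).mean())
s=manip.get_state(); print(s)
E
```

```text
top {'intrinsics': array([[394.02124033,   0.        , 323.42626034],
       [  0.        , 394.02124033, 206.35145161],
       [  0.        ,   0.        ,   1.        ]]), 'k1': 0.016584478127499382, 'R': array([[-0.01380048, -0.99986522,  0.00889364],
       [-0.98916905,  0.01235188, -0.14626014],
       [ 0.14613057, -0.01081577, -0.98920618]]), 't': array([0.10720487, 0.44605303, 1.03185835])} 0.99605078125
scene {'intrinsics': array([[395.68948126,   0.        , 319.43202591],
       [  0.        , 395.68948126, 197.22648372],
       [  0.        ,   0.        ,   1.        ]]), 'k1': 0.013770729832322378, 'R': array([[-0.6998025 , -0.71430877,  0.00628054],
       [-0.40302366,  0.38754931, -0.8290823 ],
       [ 0.58978674, -0.58272507, -0.55909131]]), 't': array([0.39957871, 0.18602902, 1.04083291])} 0.9960625
{'t': 0.1, 'joints': array([-7.36701711e+01,  6.66925335e+00,  8.26304754e+01, -1.68629169e-04,
        9.07571004e+01, -2.16613223e+00]), 'joint_vel': array([ 0.05984356, -0.11347389, -0.12147506,  0.03599269,  0.11893997,
       -0.06657249]), 'effort': array([ 1.81131498e-03, -7.22894239e+01, -6.23866224e+01,  7.81603809e-02,
        2.28644279e-02, -2.11455881e-05]), 'tcp_pos': array([ 0.21406185, -0.63993211,  0.18421965]), 'orientation': array([[ 9.48346037e-01,  3.17237631e-01, -2.81700924e-04],
       [ 3.17237755e-01, -9.48345561e-01,  9.51016915e-04],
       [ 3.45485331e-05, -9.91259291e-04, -9.99999508e-01]]), 'force': array([ 0.65080793, -0.09656477, -0.06248991]), 'moment': array([ 0.10882458, -0.03967956, -0.02859418]), 'finger_force': 0.0, 'gripper_width': 0.09340546088124398}
```

View pics/top0.png

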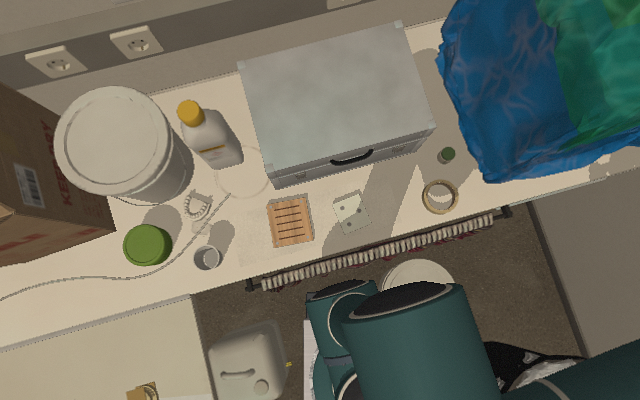

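View pics/scene0.png

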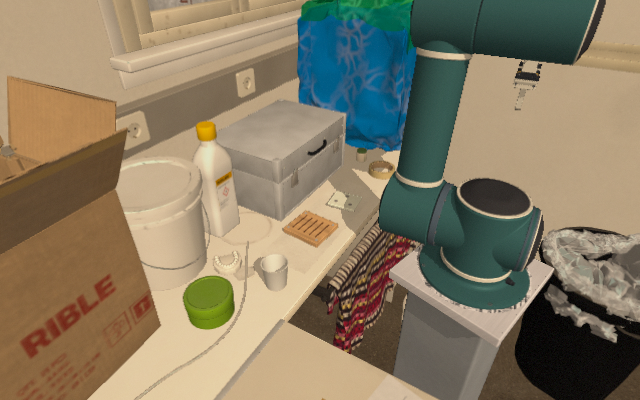

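The top view shows the board near (290,222), the slab at (351,212), the tape at (440,196), the jar at (447,154), the cup at (206,258) and the cast at (197,205). The case lies above the slab and the table edge below it. In the scene view the board is at (310,228) and the slab at (342,201).

Run:
```python
from h import *
out={}
for n,box in(("top",((255,185,325,255),(325,180,385,240))),("scene",((275,205,345,250),(320,185,366,216)))):
    f=np.load(n+"0.npz");im,d=f["im"],f["d"];P=cloud(n,d)
    for name,b in zip(("board","slab"),box):
        Q=P[b[1]:b[3],b[0]:b[2]]; h=Q[...,2]
        m=((h>.008)&(h<.03)).astype(np.uint8)
        k,l,st,_=cv2.connectedComponentsWithStats(m); i=1+np.argmax(st[1:,4]); m=l==i
        pts=Q[m]; zz=np.median(pts[:,2]); 
        top=pts[abs(pts[:,2]-zz)<.004]
        r=cv2.minAreaRect(top[:,:2].astype(np.float32)*1000)
        print(n,name,"npx",m.sum(),"z",zz,"rect mm",np.round(r[0],1),np.round(r[1],1),round(r[2],1),"mean",top.mean(0).round(4))
    # crops
    b=(box[0][0]-10,box[1][1]-20,box[1][2]+10,box[0][3]+10)
    c=im[b[1]:b[3],b[0]:b[2],::-1]; cv2.imwrite(f"pics/{n}_c.png",cv2.resize(c,None,fx=5,fy=5,interpolation=2)); print(b)
# case face and table front edge from top depth
f=np.load("top0.npz");P=cloud("top",f["d"])
for u in(290,320,350,390,420):
    col=P[:,u]; t=np.nonzero(abs(col[:,2])<.006)[0]; t=t[(t>130)&(t<290)]
    print(u,"table",col[t.min()].round(3),col[t.max()].round(3))
```

```text
top board npx 1767 z 0.016124702105737576 rect mm [408.4 194.6] [120.1 109.8] 10.4 mean [0.4081 0.1947 0.0161]
top slab npx 956 z 0.017862316180642934 rect mm [429.2  25.1] [89.8 80.1] 21.5 mean [0.4289 0.0253 0.0178]
(245, 160, 395, 265)
scene board npx 1053 z 0.015796782019215083 rect mm [408.8 195.2] [122.6 113.2] 9.8 mean [0.4056 0.1979 0.0159]
scene slab npx 440 z 0.017535488944553868 rect mm [429.5  26.9] [91.5 85.2] 21.9 mean [0.4268 0.0284 0.0175]
(265, 165, 376, 260)
290 table [0.511 0.194 0.002] [ 0.289  0.195 -0.005]
320 table [0.533 0.11  0.   ] [0.312 0.112 0.001]
350 table [ 0.556  0.024 -0.002] [ 0.333  0.029 -0.004]
390 table [ 0.586 -0.09   0.   ] [ 0.367 -0.081  0.002]
420 table [ 0.62  -0.176  0.   ] [ 0.386 -0.166 -0.003]
```

View pics/top_c.png

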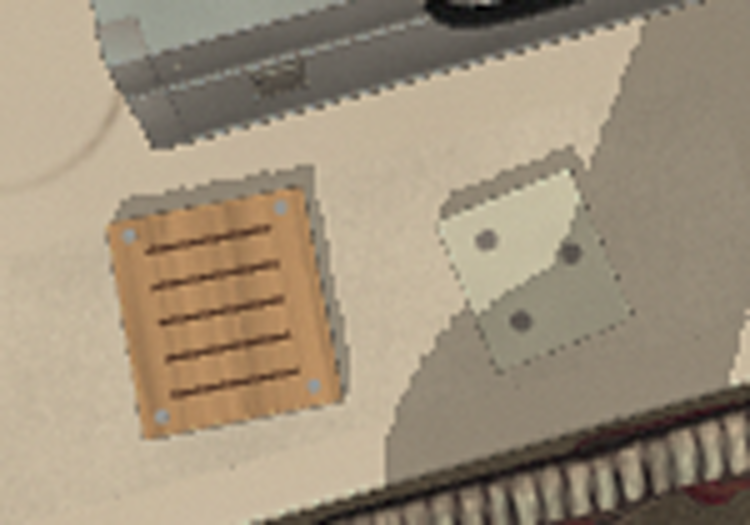

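The crop shows the slab yawed about 11° to the board, with its front about 76 mm short. Both views agree on heights (board 16 mm, slab 18 mm) and on sizes. Next I check the obstacles and write a helper that gives moves in the tool frame.

```bash
cat >> h.py <<'E'
from scipy.spatial.transform import Rotation as Ro
a=np.radians(10.4); U=np.array([-np.sin(a),np.cos(a),0]); V=np.array([-np.cos(a),-np.sin(a),0]); Z=np.array([0,0,1.])
O=np.array([.4084,.1946,0])-.055*U
def b2w(p): return O+p[0]*U+p[1]*V+p[2]*Z
def w2b(p): q=np.asarray(p)-O; return np.array([q@U,q@V,q[2]])
def Rt(al): # tool x ~ U, fingers pointing +U/down by al deg
    al=np.radians(al); x=np.cos(al)*U+np.sin(al)*Z; z=np.sin(al)*U-np.cos(al)*Z
    return np.c_[x,np.cross(z,x),z]
def todo(p,al,s=None):
    s=s or manip.get_state(); R=s["orientation"]
    print("t",s["t"],"board tcp mm",(w2b(s["tcp_pos"])*1e3).round(1),"F(u,v,z)",[round(float(s["force"]@q),1) for q in(U,V,Z)],"w",round(s["gripper_width"],3),"al",np.degrees(np.arctan2(R[:,0]@Z,R[:,0]@U)).round(1))
    print(" tool shift cm",((b2w(p)-s["tcp_pos"])@R*100).round(2),"world cm",((b2w(p)-s["tcp_pos"])*100).round(2),"rotvec",Ro.from_matrix(R.T@Rt(al)).as_rotvec().round(3))
E
python3 - <<'E'
from h import *
f=np.load("top0.npz");P=cloud("top",f["d"])
for nm,(x,y) in dict(tape=(440,182),tape2=(424,196),tapeb=(440,212),jar=(447,154),bag=(487,180),bag2=(470,150),bag3=(445,80)).items(): print(nm,P[y,x].round(3))
Q=P[150:260,250:480].reshape(-1,3)
m=(Q[:,2]>.05)&(Q[:,2]<.18)&(Q[:,0]>.45)&(Q[:,1]<.2)&(Q[:,1]>-.16)
l=np.polyfit(Q[m,1],Q[m,0],1); print("case face x=",l,"n",m.sum(), "std",np.std(Q[m,0]-np.polyval(l,Q[m,1])), "board frame", w2b([np.polyval(l,.05),.05,0]).round(3), w2b([np.polyval(l,-.05),-.05,0]).round(3))
todo((-.195,.010,.06),15)
E
```

```text
tape [ 0.512 -0.219  0.027]
tape2 [ 0.473 -0.173  0.027]
tapeb [ 0.429 -0.215  0.025]
jar [ 0.586 -0.237  0.045]
bag [ 0.504 -0.324  0.082]
bag2 [ 0.58  -0.279  0.1  ]
bag3 [ 0.774 -0.227  0.095]
case face x= [-0.25752231  0.5599061 ] n 1273 std 0.005062805140340807 board frame [-0.112 -0.11   0.   ] [-0.215 -0.118  0.   ]
t 0.1 board tcp mm [-730.7  341.8  184.2] F(u,v,z) [-0.2, -0.6, -0.1] w 0.093 al 0.0
 tool shift cm [ 40.39 -48.36  12.47] world cm [ 22.96  58.68 -12.42] rotvec [ 0.186  0.215 -1.421]
```

>>> apply_moves([
  [3, -3.6, 0, 0, 0, 0, 0.43],
  [3, -3.6, 0, 0, 0, 0, 0.43],
  [3, -3.6, 0, 0, 0, 0, 0.43],
  [3, -3.6, 0, 0, 0, 0, 0.43],
  [3, -3.6, 0, 0, 0, 0, 0.43],
  [3, -3.6, 0, 0, 0, 0, 0.43],
  [3, -3.6, 0, 0, 0, 0, 0.43],
  [3, -3.6, 0, 0, 0, 0, 0.43],
  [3, -3.6, 0, 0, 0, 0, 0.43],
  [3, -3.6, 0, 0, 0, 0, 0.43],
  [3, -3.6, 0, 0, 0, 0, 0.43],
  [3, -3.6, 0, 0, 0, 0, 0.43],
])

```text
t: 1.3
tcp_pos: [0.4186, -0.1144, 0.1848]
orientation: [[0.948, 0.317, 0.0], [0.317, -0.948, -0.0], [0.0, 0.0, -1.0]]
force: [0.6, -0.9, 0.1]
gripper_width: 0.0399
finger_force: 0.0
```

>>> apply_moves([
  [0, 0, 0, 0, 0, -0.142, 0.43],
  [0, 0, 0, 0, 0, -0.142, 0.43],
  [0, 0, 0, 0, 0, -0.142, 0.43],
  [0, 0, 0, 0, 0, -0.142, 0.43],
  [0, 0, 0, 0, 0, -0.142, 0.43],
  [0, 0, 0, 0, 0, -0.142, 0.43],
  [0, 0, 0, 0, 0, -0.142, 0.43],
  [0, 0, 0, 0, 0, -0.142, 0.43],
  [0, 0, 0, 0, 0, -0.142, 0.43],
  [0, 0, 0, 0, 0, -0.142, 0.43],
  [0, 0, 0, 0, 0, 0, 0.43],
])

```text
t: 2.4
tcp_pos: [0.4184, -0.1162, 0.1846]
orientation: [[-0.174, 0.985, -0.0], [0.985, 0.174, 0.0], [0.0, -0.0, -1.0]]
force: [0.3, 0.5, 0.9]
gripper_width: 0.04
finger_force: 0.0
```

```bash
python3 -c "
from h import *
todo((-.195,.010,.06),15)"
```

```text
t 2.4 board tcp mm [-252.5   46.3  184.6] F(u,v,z) [0.4, -0.4, 0.9] w 0.04 al 0.0
 tool shift cm [ 5.77  3.59 12.46] world cm [  2.53   6.31 -12.46] rotvec [ 0.001  0.262 -0.007]
```

>>> apply_moves([
  [2.9, 1.8, 0, 0, 0, -0.007, 0.43],
  [2.9, 1.8, 0, 0, 0, 0, 0.43],
  [0, 0, 4, 0, 0.131, 0, 0.43],
  [0, 0, 4, 0, 0.131, 0, 0.43],
  [0, 0, 0, 0, 0, 0, 0.43],
  [0, 0, 0, 0, 0, 0, 0.43],
])

```text
t: 3.0
tcp_pos: [0.4426, -0.0484, 0.105]
orientation: [[-0.167, 0.985, -0.047], [0.952, 0.174, 0.254], [0.258, -0.003, -0.966]]
force: [0.6, 0.4, 1.4]
gripper_width: 0.0399
finger_force: 0.0
```

```bash
python3 -c "
from h import *
todo((-.195,.010,.0042),15)
im,d=grab('top'); cv2.imwrite('pics/a.png',im[:,:,::-1])
im=im[130:280,230:480]; a=cv2.resize(im[:,:,::-1],None,fx=3,fy=3)
im,d=grab('scene');cv2.imwrite('pics/b.png',cv2.resize(im[100:270,250:470,::-1],None,fx=3,fy=3))"
```

```text
t 3.0 board tcp mm [-190.2   10.2  105. ] F(u,v,z) [0.3, -0.7, 1.4] w 0.04 al 14.9
 tool shift cm [-3.07  0.05  9.62] world cm [  0.11  -0.47 -10.08] rotvec [-0.001  0.001 -0.007]
```

View pics/b.png

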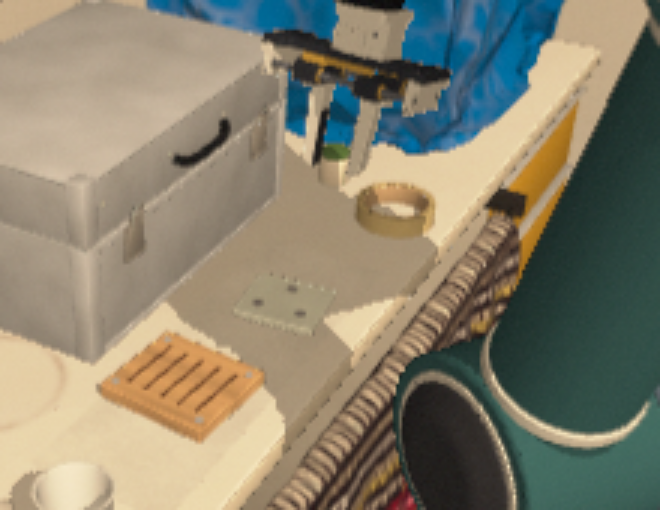

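The gripper stands behind the slab and clear of the tape and jar, with both fingers free of the case. Now I descend.

>>> apply_moves([
  [-0.7, 0, 2.4, 0, 0, -0.007, 0.43],
  [-0.8, 0, 2.4, 0, 0, 0, 0.43],
  [-0.8, 0, 2.4, 0, 0, 0, 0.43],
  [-0.7, 0, 1.9, 0, 0, 0, 0.43],
  [0, 0, 0, 0, 0, 0, 0.43],
  [0, 0, 0, 0, 0, 0, 0.43],
])

```text
t: 3.7
tcp_pos: [0.4448, -0.053, 0.0114]
orientation: [[-0.179, 0.983, -0.044], [0.95, 0.185, 0.254], [0.257, 0.003, -0.966]]
force: [0.5, 1.0, 0.3]
gripper_width: 0.0404
finger_force: 0.0
```

```bash
python3 -c "
from h import *
todo((-.150,.010,.0045),15)"
```

```text
t 3.7 board tcp mm [-195.1    8.9   11.4] F(u,v,z) [0.9, -0.6, 0.3] w 0.04 al 14.9
 tool shift cm [ 4.19 -0.09  1.83] world cm [-0.92  4.42 -0.69] rotvec [0.002 0.001 0.005]
```

>>> apply_moves([
  [-0.17, 0, 0.63, 0, 0, 0, 0.43],
  [0, 0, 0, 0, 0, 0, 0.43],
  [0.77, 0, 0.205, 0, 0, 0, 0.43],
  [0.77, 0, 0.205, 0, 0, 0, 0.43],
  [0.77, 0, 0.205, 0, 0, 0, 0.43],
  [0.77, 0, 0.205, 0, 0, 0, 0.43],
  [0.58, 0, 0.155, 0, 0, 0, 0.43],
  [0.58, 0, 0.155, 0, 0, 0, 0.43],
  [0.58, 0, 0.155, 0, 0, 0, 0.43],
  [0.58, 0, 0.155, 0, 0, 0, 0.43],
  [0, 0, 0, 0, 0, 0, 0.43],
])

```text
t: 4.8
tcp_pos: [0.4335, 0.0025, 0.0031]
orientation: [[-0.179, 0.983, -0.046], [0.949, 0.185, 0.255], [0.259, 0.002, -0.966]]
force: [0.3, -0.5, -0.2]
gripper_width: 0.0398
finger_force: 0.0
```

```bash
cat >> h.py <<'E'
def slab(n="top"):
    im,d=grab(n);P=cloud(n,d);B=P-O; x=B@U;y=B@V;z=P[...,2]
    m=((x>-.17)&(x<0.02)&(abs(y)<.07)&(abs(z-.018)<.004)).astype(np.uint8)
    m=cv2.morphologyEx(m,cv2.MORPH_OPEN,np.ones((3,3)))
    k,l,st,_=cv2.connectedComponentsWithStats(m); i=1+np.argmax(st[1:,4]); m=l==i
    r=cv2.minAreaRect((np.c_[x[m],y[m]]*1000).astype(np.float32)); print(n,"slab board frame",np.round(r[0],1),np.round(r[1],1),round(r[2],1),"xrange",(x[m].min()*1e3).round(1),(x[m].max()*1e3).round(1))
    return im
E
python3 -c "
from h import *
todo((-.0865,.010,.0045),15)
im=slab(); cv2.imwrite('pics/c.png',cv2.resize(im[150:270,240:400,::-1],None,fx=4,fy=4))"
```

```text
t 4.8 board tcp mm [-138.5    9.9    3.1] F(u,v,z) [-0.6, -0.2, -0.2] w 0.04 al 15.0
 tool shift cm [5.06 0.02 1.21] world cm [-0.94  5.11  0.14] rotvec [ 0.001 -0.     0.005]
top slab board frame [-115.2   10.1] [79.3 90.1] 11.0 xrange -155.6 -70.4
```

View pics/c.png

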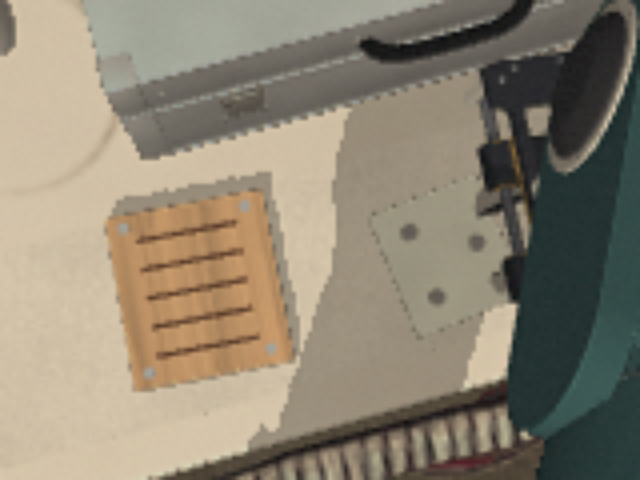

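Run:
```python
from h import *
def proj(n,X):
    c=eyes.camera_info(n); r,_=cv2.Rodrigues(np.array(c["R"])); return cv2.projectPoints(np.array(X),r,np.array(c["t"]),np.array(c["intrinsics"]),np.array([c["k1"],0,0,0,0.]))[0].reshape(-1,2)
s=manip.get_state(); R=s["orientation"];p=s["tcp_pos"]
pts=[p+R@np.array(q) for q in([0,0,0],[0,.0285,0],[0,-.0285,0],[0,.0285,-.05],[0,-.0285,-.05])]
print(s["tcp_pos"],s["t"])
outs=[]
for n in("top","scene"):
    im,d=grab(n); uv=proj(n,pts); print(n,uv.round(0).tolist())
    u0,v0=(uv[0]-[75,50]).astype(int); k=5; c=cv2.resize(im[v0:v0+100,u0:u0+150,::-1],None,fx=k,fy=k,interpolation=2)
    for q in uv: cv2.circle(c,tuple(int(t) for t in (q-[u0,v0]+.5)*k),4,(0,0,255),1)
    outs.append(c[:300] if 0 else cv2.resize(c,(450,300)))
    print(n, "tool-frame depth sizes")
cv2.imwrite("pics/d.png",np.vstack(outs))
slab("scene")
```

```text
[0.43366093 0.00215954 0.00312484] 4.85
top [[359.0, 212.0], [357.0, 202.0], [361.0, 222.0], [363.0, 199.0], [368.0, 220.0]]
top tool-frame depth sizes
scene [[348.0, 200.0], [341.0, 197.0], [356.0, 203.0], [344.0, 183.0], [359.0, 189.0]]
scene tool-frame depth sizes
scene slab board frame [-114.    10.3] [86.5 89.3] 11.8 xrange -162.7 -65.8
```

View pics/d.png

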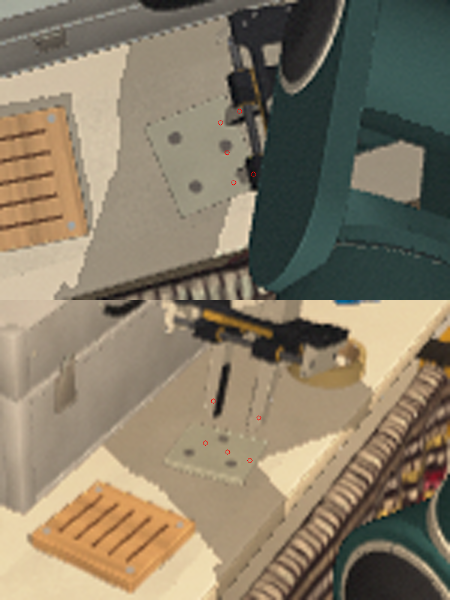

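The overlay puts the TCP 25 mm inside the slab's outline, yet there is no force and the slab has not moved. I'll measure the real finger shape in the tool frame from the depth images.

Run:
```python
from h import *
s=manip.get_state(); R=s["orientation"];p=s["tcp_pos"]
for n in("top","scene"):
    im,d=grab(n); P=cloud(n,d).reshape(-1,3); Q=(P-p)@R*1e3
    for a,b in((-100,-80),(-80,-60),(-60,-45),(-45,-30),(-30,-20),(-20,-8),(-8,5)):
        for sg in(1,-1):
            m=(Q[:,2]>a)&(Q[:,2]<b)&(abs(sg*Q[:,1]-29)<14)&(abs(Q[:,0])<50)&(P[:,2]>.022)
            if m.sum()>3: print(n,a,b,"y+" if sg>0 else "y-",m.sum(),"x",np.percentile(Q[m,0],[3,50,97]).round(0),"y",np.percentile(Q[m,1],[3,97]).round(0),"zmax",(P[m,2].min()*1e3).round(0))
    B=(P-O)*1e3; m=(abs(B@U+115)<60)&(abs(B@V-10)<60)&(P[:,2]>.008)&(P[:,2]<.03)
    for x0 in range(-170,-60,10):
        mm=m&(abs(B@U-x0)<5)&(abs(B@V-10)<12); print(x0,mm.sum(),np.median(P[mm,2]*1e3).round(1) if mm.any() else "",end=" | ")
    print()
```

```text
top -100 -80 y+ 4 x [-0.  2.  5.] y [19. 21.] zmax 88.0
top -80 -60 y+ 14 x [-0.  9. 11.] y [19. 29.] zmax 64.0
top -60 -45 y+ 13 x [-1.  9. 10.] y [19. 33.] zmax 50.0
top -60 -45 y- 12 x [ 8.  9. 11.] y [-34. -23.] zmax 50.0
top -45 -30 y+ 12 x [-1.  9. 10.] y [19. 30.] zmax 34.0
top -45 -30 y- 5 x [ 9.  9. 11.] y [-32. -21.] zmax 42.0
top -20 -8 y+ 7 x [ 4. 14. 44.] y [21. 41.] zmax 22.0
top -20 -8 y- 4 x [ 4. 18. 41.] y [-41. -17.] zmax 22.0
-170 0  | -160 3 17.7 | -150 30 17.9 | -140 30 18.2 | -130 32 18.1 | -120 33 18.6 | -110 31 17.3 | -100 32 18.2 | -90 33 18.8 | -80 31 17.1 | -70 3 22.0 | 
scene -100 -80 y+ 42 x [-5.  9. 12.] y [18. 35.] zmax 81.0
scene -100 -80 y- 42 x [-8.  7. 13.] y [-39. -21.] zmax 80.0
scene -80 -60 y+ 40 x [-6.  9. 12.] y [18. 35.] zmax 62.0
scene -80 -60 y- 40 x [-3.  8. 13.] y [-37. -22.] zmax 60.0
scene -60 -45 y+ 28 x [-3.  9. 13.] y [18. 33.] zmax 47.0
scene -60 -45 y- 30 x [-5.  9. 13.] y [-37. -22.] zmax 47.0
scene -45 -30 y+ 15 x [-3.  7. 12.] y [18. 30.] zmax 37.0
scene -45 -30 y- 12 x [-8.  8. 12.] y [-34. -20.] zmax 38.0
-170 0  | -160 1 17.1 | -150 11 18.6 | -140 15 18.1 | -130 9 18.7 | -120 13 18.7 | -110 14 18.5 | -100 12 18.2 | -90 16 17.7 | -80 19 16.6 | -70 6 17.1 |
```

```bash
cat >> h.py <<'E'
def proj(n,X):
    c=eyes.camera_info(n); r,_=cv2.Rodrigues(np.array(c["R"])); X=np.atleast_2d(X)
    return cv2.projectPoints(X,r,np.array(c["t"]),np.array(c["intrinsics"]),np.array([c["k1"],0,0,0,0.]))[0].reshape(-1,2), X@np.array(c["R"])[2]+c["t"][2]
E
python3 - <<'E'
from h import *
s=manip.get_state(); R=s["orientation"];p=s["tcp_pos"]
zs=np.arange(-70,1,5)/1e3
for n in("scene","top"):
    im,d=grab(n); P=cloud(n,d)
    for y in(.027,-.029):
        uv,dd=proj(n,[p+R@np.array([.008,y,z]) for z in zs]); k=uv.round().astype(int)
        print(n,y,[(int(z*1e3),int(round((d[v,u]-e)*1e3)),int(P[v,u,2]*1e3),im[v,u].tolist()) for z,(u,v),e in zip(zs,k,dd)])
E
```

```text
scene 0.027 [(-70, 1, 72, [173, 153, 125]), (-65, -4, 71, [172, 151, 124]), (-60, -1, 63, [172, 152, 124]), (-55, -1, 59, [173, 153, 126]), (-50, -3, 54, [170, 151, 123]), (-45, -7, 53, [169, 150, 122]), (-40, 1, 42, [173, 151, 125]), (-35, 2, 37, [169, 149, 121]), (-30, 64, 0, [167, 148, 121]), (-25, 53, 0, [167, 148, 120]), (-20, 19, 15, [166, 152, 122]), (-15, -1, 19, [166, 153, 124]), (-10, -9, 20, [165, 150, 121]), (-5, -17, 18, [165, 152, 121]), (0, -24, 18, [166, 152, 122])]
scene -0.029 [(-70, 0, 73, [171, 152, 125]), (-65, -4, 69, [173, 152, 125]), (-60, -6, 67, [172, 152, 125]), (-55, -2, 58, [172, 152, 127]), (-50, -1, 54, [172, 153, 126]), (-45, -2, 48, [171, 152, 125]), (-40, 0, 44, [172, 152, 126]), (-35, 69, 0, [168, 148, 120]), (-30, 57, 2, [175, 159, 129]), (-25, 27, 15, [168, 154, 124]), (-20, 13, 17, [166, 153, 123]), (-15, 5, 17, [167, 153, 124]), (-10, -7, 18, [167, 153, 123]), (-5, -9, 15, [168, 154, 124]), (0, -23, 17, [168, 156, 125])]
top 0.027 [(-70, -9, 81, [109, 101, 90]), (-65, -9, 77, [110, 104, 93]), (-60, -2, 64, [107, 100, 90]), (-55, -6, 64, [107, 100, 90]), (-50, 1, 52, [109, 101, 91]), (-45, -2, 51, [105, 97, 87]), (-40, -7, 51, [105, 97, 87]), (-35, -3, 41, [101, 94, 82]), (-30, 20, 14, [158, 153, 132]), (-25, 13, 16, [157, 150, 129]), (-20, 8, 16, [156, 151, 130]), (-15, 4, 16, [155, 149, 129]), (-10, -5, 19, [156, 149, 129]), (-5, -7, 17, [154, 149, 128]), (0, -12, 17, [154, 149, 128])]
top -0.029 [(-70, -67, 139, [22, 22, 25]), (-65, -72, 139, [22, 22, 25]), (-60, -75, 137, [23, 21, 23]), (-55, -2, 60, [112, 103, 91]), (-50, -2, 55, [107, 100, 88]), (-45, -6, 55, [107, 100, 88]), (-40, -8, 51, [104, 95, 86]), (-35, 21, 18, [133, 127, 111]), (-30, 16, 18, [133, 127, 111]), (-25, 10, 19, [156, 151, 130]), (-20, 9, 15, [156, 150, 130]), (-15, 4, 15, [156, 150, 130]), (-10, -4, 18, [154, 148, 129]), (-5, -8, 17, [153, 147, 128]), (0, -11, 16, [154, 149, 128])]
```

The fingers end about 33–37 mm short of the nominal TCP at this opening, so the tips are passing over the slab. I'll back off and measure the tip offset against free background, open and then shut.

>>> apply_moves([
  [-3.1, 0, -1.6, 0, 0, 0, 0.43],
  [-3.1, 0, -1.6, 0, 0, 0, 0.43],
  [0, 0, 0, 0, 0, 0, 0.43],
  [0, 0, 0, 0, 0, 0, 0.43],
])

```text
t: 5.6
tcp_pos: [0.4463, -0.0655, 0.0178]
orientation: [[-0.177, 0.983, -0.046], [0.949, 0.183, 0.255], [0.259, 0.002, -0.966]]
force: [0.1, -0.2, -0.8]
gripper_width: 0.0401
finger_force: 0.0
```

```bash
cat >> h.py <<'E'
def tips():
    s=manip.get_state(); R=s["orientation"];p=s["tcp_pos"]; w=s["gripper_width"]/2; print("w",2*w)
    for n in("scene","top"):
        im,d=grab(n); P=cloud(n,d).reshape(-1,3); Q=(P-p)@R*1e3; 
        for sg in(1,-1):
            m=(Q[:,2]>-75)&(Q[:,2]<12)&(sg*Q[:,1]>w*1e3-6)&(sg*Q[:,1]<w*1e3+22)&(abs(Q[:,0])<14)&(P[:,2]>.012)
            if m.sum()<4: continue
            q=Q[m]; e=q[q[:,2]>q[:,2].max()-15]; print(n,sg,m.sum(),"zmax",np.sort(q[:,2])[-6:].round(1),"end x",np.percentile(e[:,0],[5,95]).round(1),"y",np.percentile(e[:,1],[5,95]).round(1))
E
python3 -c "
from h import *
todo((-.195,.01,.01),15);tips()"
```

```text
t 5.6 board tcp mm [-207.6    9.7   17.8] F(u,v,z) [-0.2, -0.1, -0.8] w 0.04 al 15.0
 tool shift cm [ 1.02 -0.03  1.08] world cm [-0.26  1.24 -0.78] rotvec [ 0.001 -0.001  0.003]
w 0.04011932526974583
scene 1 73 zmax [-36.8 -36.7 -36.3 -34.2 -34.2 -33.7] end x [-3.3 12.1] y [18.9 32.3]
scene -1 68 zmax [-39.  -38.7 -38.4 -36.4 -35.9 -34.7] end x [-2.5 11.5] y [-34.5 -22. ]
top 1 48 zmax [-41.4 -40.2 -39.3 -38.6 -36.4 -33.6] end x [-2.3 11.2] y [19.  31.3]
top -1 35 zmax [-41.5 -39.5 -38.9 -38.7 -36.8 -32.9] end x [ 8.6 10.4] y [-34.4 -22.2]
```

>>> apply_moves([
  [0, 0, 0, 0, 0, 0, 0],
  [0, 0, 0, 0, 0, 0, 0],
  [0, 0, 0, 0, 0, 0, 0],
  [0, 0, 0, 0, 0, 0, 0],
  [0, 0, 0, 0, 0, 0, 0],
  [0, 0, 0, 0, 0, 0, 0],
])

```text
t: 6.3
tcp_pos: [0.4463, -0.065, 0.0179]
orientation: [[-0.179, 0.983, -0.046], [0.949, 0.185, 0.255], [0.259, 0.002, -0.966]]
force: [-0.5, -0.4, -0.5]
gripper_width: 0.0003
finger_force: 0.0
```

```bash
python3 -c "
from h import *
todo((-.195,.01,.01),15);tips()"
```

```text
t 6.3 board tcp mm [-207.2    9.6   17.9] F(u,v,z) [-0.3, 0.6, -0.5] w 0.0 al 15.0
 tool shift cm [ 0.97 -0.03  1.08] world cm [-0.26  1.2  -0.79] rotvec [ 0.001 -0.     0.005]
w 0.00034516938488385026
scene 1 69 zmax [-39.8 -38.5 -36.9 -36.8 -33.  -32.9] end x [ 3.9 11. ] y [-5.1 12.9]
scene -1 88 zmax [-37.2 -36.9 -36.8 -36.5 -33.  -32.9] end x [-3.6 11.6] y [-14.5   4.6]
top 1 47 zmax [-39.7 -39.  -39.  -35.8 -33.6 -31.2] end x [ 7.7 10.6] y [-4.2 11.6]
top -1 52 zmax [-39.  -39.  -38.7 -35.8 -33.6 -31.2] end x [ 7.6 10.4] y [-11.3   4. ]
```

Shut or open, the tips end about 34 mm short of the reported TCP. I'll confirm that by touching down on the table gently, well behind the slab.

>>> apply_moves([
  [0, 0, 0, 0, 0, 0, 0.43],
  [0, 0, 0, 0, 0, 0, 0.43],
  [-0.52, 0, 1.93, 0, 0, 0, 0.43],
  [-0.52, 0, 1.93, 0, 0, 0, 0.43],
  [0, 0, 0, 0, 0, 0, 0.43],
  [0, 0, 0, 0, 0, 0, 0.43],
])

```text
t: 7.0
tcp_pos: [0.4463, -0.0651, -0.0217]
orientation: [[-0.179, 0.983, -0.047], [0.949, 0.185, 0.255], [0.259, 0.001, -0.966]]
force: [0.1, -0.2, 0.4]
gripper_width: 0.0392
finger_force: 0.0
```

>>> apply_moves([
  [-0.05, 0, 0.19, 0, 0, 0, 0.43],
  [-0.05, 0, 0.19, 0, 0, 0, 0.43],
  [0, 0, 0, 0, 0, 0, 0.43],
])

```text
t: 7.3
tcp_pos: [0.4465, -0.0652, -0.0257]
orientation: [[-0.179, 0.983, -0.046], [0.949, 0.185, 0.255], [0.259, 0.002, -0.966]]
force: [0.3, 0.3, 0.9]
gripper_width: 0.0398
finger_force: 0.0
```

>>> apply_moves([
  [-0.04, 0, 0.15, 0, 0, 0, 0.43],
  [0, 0, 0, 0, 0, 0, 0.43],
])

```text
t: 7.5
tcp_pos: [0.4463, -0.0651, -0.0276]
orientation: [[-0.179, 0.983, -0.046], [0.949, 0.185, 0.255], [0.259, 0.002, -0.966]]
force: [-1.1, 0.3, -0.3]
gripper_width: 0.0399
finger_force: 0.0
```

>>> apply_moves([
  [-0.04, 0, 0.15, 0, 0, 0, 0.43],
  [0, 0, 0, 0, 0, 0, 0.43],
])

```text
t: 7.7
tcp_pos: [0.4462, -0.0651, -0.0293]
orientation: [[-0.179, 0.983, -0.046], [0.949, 0.185, 0.255], [0.259, 0.002, -0.966]]
force: [-0.2, 0.3, -0.2]
gripper_width: 0.0398
finger_force: 0.0
```

>>> apply_moves([
  [-0.025, 0, 0.1, 0, 0, 0, 0.43],
  [0, 0, 0, 0, 0, 0, 0.43],
])

```text
t: 7.9
tcp_pos: [0.4464, -0.0651, -0.0301]
orientation: [[-0.179, 0.983, -0.046], [0.949, 0.185, 0.255], [0.259, 0.002, -0.966]]
force: [0.6, 0.4, 0.2]
gripper_width: 0.0398
finger_force: 0.3
```

>>> apply_moves([
  [-0.025, 0, 0.1, 0, 0, 0, 0.43],
  [0, 0, 0, 0, 0, 0, 0.43],
])

```text
t: 8.1
tcp_pos: [0.4465, -0.0651, -0.0306]
orientation: [[-0.179, 0.983, -0.046], [0.949, 0.185, 0.255], [0.259, 0.002, -0.966]]
force: [-2.7, 0.2, 8.0]
gripper_width: 0.0399
finger_force: 4.0
```

>>> apply_moves([
  [-0.025, 0, 0.1, 0, 0, 0, 0.43],
  [0, 0, 0, 0, 0, 0, 0.43],
])

```text
t: 8.3
tcp_pos: [0.4466, -0.0651, -0.0309]
orientation: [[-0.179, 0.983, -0.046], [0.949, 0.185, 0.255], [0.259, 0.002, -0.966]]
force: [-6.9, 1.6, 18.7]
gripper_width: 0.0401
finger_force: 9.4
```

Touchdown is at TCP z = -30.4 mm, which confirms a 33.5 mm tip offset. I'll raise to 1.5 mm clearance and push the slab along.

>>> apply_moves([
  [0.09, 0, -0.34, 0, 0, 0, 0.43],
  [0.77, 0, 0.205, 0, 0, 0, 0.43],
  [0.77, 0, 0.205, 0, 0, 0, 0.43],
  [0.77, 0, 0.205, 0, 0, 0, 0.43],
  [0.77, 0, 0.205, 0, 0, 0, 0.43],
  [0.77, 0, 0.205, 0, 0, 0, 0.43],
  [0.6, 0, 0.16, 0, 0, 0, 0.43],
  [0.6, 0, 0.16, 0, 0, 0, 0.43],
  [0.6, 0, 0.16, 0, 0, 0, 0.43],
  [0.6, 0, 0.16, 0, 0, 0, 0.43],
  [0, 0, 0, 0, 0, 0, 0.43],
  [0, 0, 0, 0, 0, 0, 0.43],
])

```text
t: 9.5
tcp_pos: [0.4344, -0.0014, -0.0285]
orientation: [[-0.179, 0.983, -0.046], [0.949, 0.185, 0.255], [0.259, 0.002, -0.966]]
force: [0.1, 0.2, -0.0]
gripper_width: 0.0401
finger_force: 0.0
```

```bash
python3 -c "
from h import *
todo((-.085,.01,-.029),15);slab();slab('scene')"
```

```text
t 9.5 board tcp mm [-142.5    9.8  -28.5] F(u,v,z) [0.1, -0.2, -0.0] w 0.04 al 15.0
 tool shift cm [5.54 0.   1.54] world cm [-1.06  5.65 -0.05] rotvec [ 0.001 -0.     0.005]
top slab board frame [-101.5    3. ] [79.8 89.7] 0.1 xrange -141.5 -61.6
scene slab board frame [-104.3    2.3] [90.  91.4] 0.7 xrange -149.0 -59.1
```

The slab is now square to the board (0.1°), with its front 61 mm short. I continue pushing.

>>> apply_moves([
  [0.69, 0, 0.19, 0, 0, 0, 0.43],
  [0.69, 0, 0.19, 0, 0, 0, 0.43],
  [0.69, 0, 0.19, 0, 0, 0, 0.43],
  [0.69, 0, 0.19, 0, 0, 0, 0.43],
  [0.69, 0, 0.19, 0, 0, 0, 0.43],
  [0.69, 0, 0.19, 0, 0, 0, 0.43],
  [0.69, 0, 0.19, 0, 0, 0, 0.43],
  [0.69, 0, 0.19, 0, 0, 0, 0.43],
  [0, 0, 0, 0, 0, 0, 0.43],
])

```text
t: 10.5
tcp_pos: [0.4235, 0.0556, -0.029]
orientation: [[-0.18, 0.983, -0.046], [0.949, 0.185, 0.255], [0.259, 0.002, -0.966]]
force: [-0.6, -0.4, -0.5]
gripper_width: 0.04
finger_force: 0.0
```

>>> apply_moves([
  [0.2, 0, 0.054, 0, 0, 0, 0.43],
  [0.2, 0, 0.054, 0, 0, 0, 0.43],
  [0, 0, 0, 0, 0, 0, 0.43],
])

```text
t: 10.8
tcp_pos: [0.423, 0.0589, -0.029]
orientation: [[-0.179, 0.983, -0.046], [0.949, 0.185, 0.255], [0.259, 0.002, -0.966]]
force: [0.1, 0.4, -0.4]
gripper_width: 0.04
finger_force: 0.0
```

```bash
python3 -c "
from h import *
todo((-.081,.01,-.029),15);slab();slab('scene')"
```

```text
t 10.8 board tcp mm [-81.1  10.1 -29. ] F(u,v,z) [0.4, -0.2, -0.4] w 0.04 al 15.0
 tool shift cm [0.01 0.01 0.01] world cm [ 0.01  0.01 -0.  ] rotvec [ 0.001 -0.     0.004]
top slab board frame [-30.6  -6. ] [106.7 101.1] 89.8 xrange -81.1 19.9
scene slab board frame [-33.8   4.3] [113.  96.] 7.5 xrange -89.0 19.8
```

>>> apply_moves([
  [0.1, 0, 0.027, 0, 0, 0, 0.43],
  [0, 0, 0, 0, 0, 0, 0.43],
])

```text
t: 11.1
tcp_pos: [0.4229, 0.0598, -0.0289]
orientation: [[-0.179, 0.983, -0.046], [0.949, 0.185, 0.255], [0.259, 0.002, -0.966]]
force: [-0.0, -1.9, 1.0]
gripper_width: 0.0397
finger_force: 0.3
```

>>> apply_moves([
  [0.1, 0, 0.027, 0, 0, 0, 0.43],
  [0, 0, 0, 0, 0, 0, 0.43],
])

```text
t: 11.3
tcp_pos: [0.4226, 0.0607, -0.029]
orientation: [[-0.179, 0.983, -0.046], [0.949, 0.185, 0.254], [0.258, 0.002, -0.966]]
force: [-0.9, -4.1, 0.8]
gripper_width: 0.04
finger_force: 1.8
```

>>> apply_moves([
  [0.06, 0, 0.016, 0, 0, 0, 0.43],
  [0, 0, 0, 0, 0, 0, 0.43],
])

```text
t: 11.5
tcp_pos: [0.4226, 0.0608, -0.029]
orientation: [[-0.179, 0.983, -0.046], [0.95, 0.185, 0.253], [0.258, 0.002, -0.966]]
force: [-1.6, -8.3, 1.4]
gripper_width: 0.0402
finger_force: 4.0
```

Slab pressed against the board at about 8 N. Now I begin raising its rear side along the arc.

>>> apply_moves([
  [0.05, 0, -0.17, 0, 0, 0, 0.43],
  [0.05, 0, -0.17, 0, 0, 0, 0.43],
  [0.05, 0, -0.17, 0, 0, 0, 0.43],
  [0.05, 0, -0.17, 0, 0, 0, 0.43],
])

```text
t: 11.9
tcp_pos: [0.4225, 0.0609, -0.022]
orientation: [[-0.179, 0.983, -0.046], [0.95, 0.185, 0.253], [0.257, 0.001, -0.966]]
force: [-0.8, -10.2, -0.8]
gripper_width: 0.04
finger_force: 4.8
```

```bash
cat >> h.py <<'E'
def tilt():
    # slope of slab's upper face from depth between/around fingers, board x -85..25
    for n in("top","scene"):
        im,d=grab(n);P=cloud(n,d);B=P-O;x=B@U;y=B@V;z=P[...,2]
        m=(x>-.085)&(x<.03)&(abs(y)<.055)&(z>.006)&(z<.12)
        print(n,[(x0,(np.median(z[m&(abs(x*1e3-x0)<4)&(abs(y-.008)<.016)])*1e3).round(0)) for x0 in range(-84,30,8) if (m&(abs(x*1e3-x0)<4)&(abs(y-.008)<.016)).sum()>2])
    return im
E
python3 -c "
from h import *
todo((-.079,.01,-.015),15);tilt()"
```

```text
t 11.9 board tcp mm [-79.1  10.3 -22. ] F(u,v,z) [-9.9, 2.6, -0.8] w 0.04 al 14.9
 tool shift cm [ 0.19  0.03 -0.67] world cm [0.03 0.01 0.7 ] rotvec [0.    0.001 0.004]
top [(-84, np.float64(114.0)), (-76, np.float64(24.0)), (-68, np.float64(24.0)), (-60, np.float64(24.0)), (-52, np.float64(23.0)), (-44, np.float64(22.0)), (-36, np.float64(21.0)), (-28, np.float64(21.0)), (-20, np.float64(19.0)), (-12, np.float64(19.0)), (-4, np.float64(19.0)), (4, np.float64(16.0)), (12, np.float64(16.0)), (20, np.float64(16.0)), (28, np.float64(16.0))]
scene [(-84, np.float64(115.0)), (-76, np.float64(25.0)), (-68, np.float64(24.0)), (-60, np.float64(24.0)), (-52, np.float64(23.0)), (-44, np.float64(21.0)), (-36, np.float64(21.0)), (-28, np.float64(21.0)), (-20, np.float64(20.0)), (-12, np.float64(19.0)), (-4, np.float64(18.0)), (4, np.float64(16.0)), (12, np.float64(16.0)), (20, np.float64(16.0)), (28, np.float64(17.0))]
```

>>> apply_moves([
  [0.08, 0, -0.23, 0, 0, 0, 0.43],
  [0.08, 0, -0.23, 0, 0, 0, 0.43],
  [0.08, 0, -0.23, 0, 0, 0, 0.43],
  [0.08, 0, -0.23, 0, 0, 0, 0.43],
])

```text
t: 12.4
tcp_pos: [0.4224, 0.0616, -0.0121]
orientation: [[-0.179, 0.983, -0.046], [0.95, 0.185, 0.253], [0.258, 0.002, -0.966]]
force: [0.4, -7.5, 0.5]
gripper_width: 0.0399
finger_force: 3.9
```

>>> apply_moves([
  [0.12, 0, -0.25, 0, 0, 0, 0.43],
  [0.12, 0, -0.25, 0, 0, 0, 0.43],
  [0.13, 0, -0.25, 0, 0, 0, 0.43],
  [0.13, 0, -0.25, 0, 0, 0, 0.43],
])

```text
t: 12.8
tcp_pos: [0.422, 0.064, -0.0011]
orientation: [[-0.179, 0.983, -0.046], [0.95, 0.185, 0.254], [0.258, 0.002, -0.966]]
force: [-0.3, -6.3, 1.2]
gripper_width: 0.04
finger_force: 3.2
```

```bash
python3 -c "
from h import *
todo((-.076,.01,-.0015),15);tilt()"
```

```text
t 12.8 board tcp mm [-75.9  10.2  -1.1] F(u,v,z) [-6.1, 1.5, 1.2] w 0.04 al 14.9
 tool shift cm [-0.02  0.02  0.04] world cm [ 0.02 -0.01 -0.04] rotvec [0.001 0.001 0.004]
top [(-76, np.float64(44.0)), (-68, np.float64(42.0)), (-60, np.float64(41.0)), (-52, np.float64(38.0)), (-44, np.float64(35.0)), (-36, np.float64(31.0)), (-28, np.float64(29.0)), (-20, np.float64(26.0)), (-12, np.float64(22.0)), (-4, np.float64(19.0)), (4, np.float64(17.0)), (12, np.float64(16.0)), (20, np.float64(16.0)), (28, np.float64(17.0))]
scene [(-76, np.float64(44.0)), (-68, np.float64(43.0)), (-60, np.float64(40.0)), (-52, np.float64(37.0)), (-44, np.float64(34.0)), (-36, np.float64(32.0)), (-28, np.float64(28.0)), (-20, np.float64(25.0)), (-12, np.float64(22.0)), (-4, np.float64(19.0)), (4, np.float64(16.0)), (12, np.float64(16.0)), (20, np.float64(16.0)), (28, np.float64(16.0))]
```

>>> apply_moves([
  [0.165, 0, -0.23, 0, 0, 0, 0.43],
  [0.165, 0, -0.23, 0, 0, 0, 0.43],
  [0.165, 0, -0.23, 0, 0, 0, 0.43],
  [0.165, 0, -0.23, 0, 0, 0, 0.43],
  [0.165, 0, -0.22, 0, 0, 0, 0.43],
])

```text
t: 13.4
tcp_pos: [0.4211, 0.0691, 0.0122]
orientation: [[-0.179, 0.983, -0.046], [0.949, 0.185, 0.254], [0.258, 0.002, -0.966]]
force: [0.1, -5.6, 1.4]
gripper_width: 0.0402
finger_force: 2.3
```

>>> apply_moves([
  [0.2, 0, -0.195, 0, 0, 0, 0.43],
  [0.2, 0, -0.195, 0, 0, 0, 0.43],
  [0.2, 0, -0.195, 0, 0, 0, 0.43],
  [0.2, 0, -0.195, 0, 0, 0, 0.43],
  [0.2, 0, -0.195, 0, 0, 0, 0.43],
])

```text
t: 13.9
tcp_pos: [0.4197, 0.0766, 0.0242]
orientation: [[-0.179, 0.983, -0.046], [0.949, 0.185, 0.255], [0.259, 0.002, -0.966]]
force: [-0.1, -2.8, 1.3]
gripper_width: 0.0399
finger_force: 1.0
```

```bash
python3 -c "
from h import *
todo((-.0635,.01,.0238),15);tilt()"
```

```text
t 13.9 board tcp mm [-63.1  10.2  24.2] F(u,v,z) [-2.7, 0.6, 1.3] w 0.04 al 15.0
 tool shift cm [-0.05  0.02  0.03] world cm [ 0.03 -0.04 -0.04] rotvec [ 0.001 -0.     0.005]
top [(-60, np.float64(67.0)), (-52, np.float64(65.0)), (-44, np.float64(57.0)), (-36, np.float64(50.0)), (-28, np.float64(44.0)), (-20, np.float64(36.0)), (-12, np.float64(30.0)), (-4, np.float64(21.0)), (4, np.float64(17.0)), (12, np.float64(16.0)), (20, np.float64(16.0)), (28, np.float64(16.0))]
scene [(-68, np.float64(78.0)), (-60, np.float64(69.0)), (-52, np.float64(66.0)), (-44, np.float64(57.0)), (-36, np.float64(51.0)), (-28, np.float64(43.0)), (-20, np.float64(36.0)), (-12, np.float64(29.0)), (-4, np.float64(21.0)), (4, np.float64(16.0)), (12, np.float64(17.0)), (20, np.float64(16.0)), (28, np.float64(15.0))]
```

>>> apply_moves([
  [0.24, 0, -0.155, 0, 0, 0, 0.43],
  [0.24, 0, -0.155, 0, 0, 0, 0.43],
  [0.24, 0, -0.155, 0, 0, 0, 0.43],
  [0.24, 0, -0.155, 0, 0, 0, 0.43],
  [0.24, 0, -0.155, 0, 0, 0, 0.43],
])

```text
t: 14.5
tcp_pos: [0.4177, 0.0862, 0.0347]
orientation: [[-0.179, 0.983, -0.046], [0.949, 0.185, 0.255], [0.259, 0.002, -0.966]]
force: [-0.2, -1.2, -0.8]
gripper_width: 0.0399
finger_force: 0.3
```

>>> apply_moves([
  [0.26, 0, -0.115, 0, 0, 0, 0.43],
  [0.26, 0, -0.115, 0, 0, 0, 0.43],
  [0.26, 0, -0.115, 0, 0, 0, 0.43],
  [0.26, 0, -0.115, 0, 0, 0, 0.43],
  [0.26, 0, -0.115, 0, 0, 0, 0.43],
])

```text
t: 15.0
tcp_pos: [0.4157, 0.097, 0.0436]
orientation: [[-0.179, 0.983, -0.046], [0.949, 0.185, 0.255], [0.259, 0.002, -0.966]]
force: [0.5, 0.6, -0.3]
gripper_width: 0.04
finger_force: 0.2
```

```bash
python3 -c "
from h import *
todo((-.043,.01,.0435),15);im=tilt();im,d=grab('scene');cv2.imwrite('pics/e.png',cv2.resize(im[140:260,260:400,::-1],None,fx=4,fy=4))"
```

```text
t 15.0 board tcp mm [-42.3  10.5  43.6] F(u,v,z) [0.5, -0.6, -0.3] w 0.04 al 15.0
 tool shift cm [-0.07  0.05 -0.01] world cm [ 0.06 -0.06 -0.01] rotvec [ 0.    -0.     0.005]
top [(-44, np.float64(73.0)), (-36, np.float64(85.0)), (-28, np.float64(73.0)), (-20, np.float64(58.0)), (-12, np.float64(44.0)), (-4, np.float64(27.0)), (4, np.float64(17.0)), (12, np.float64(16.0)), (20, np.float64(16.0)), (28, np.float64(17.0))]
scene [(-36, np.float64(84.0)), (-28, np.float64(72.0)), (-20, np.float64(58.0)), (-12, np.float64(42.0)), (-4, np.float64(28.0)), (4, np.float64(17.0)), (12, np.float64(15.0)), (20, np.float64(16.0)), (28, np.float64(16.0))]
```

View pics/e.png

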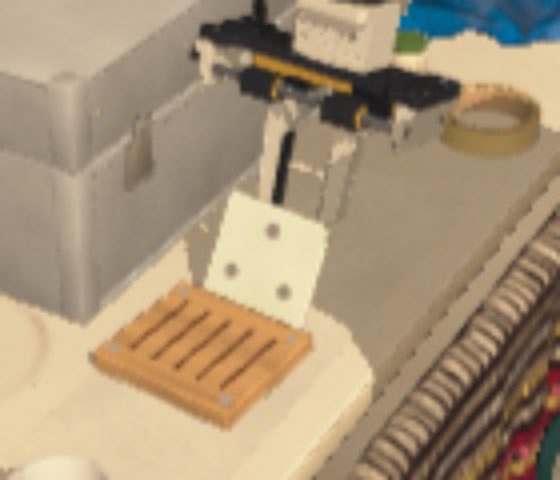

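The slab leans at about 60° on its front at the board's edge, fingers behind its upper rim. I push on over the top.

>>> apply_moves([
  [0.345, 0, -0.085, 0, 0, 0, 0.43],
  [0.345, 0, -0.085, 0, 0, 0, 0.43],
  [0.345, 0, -0.085, 0, 0, 0, 0.43],
  [0.345, 0, -0.085, 0, 0, 0, 0.43],
  [0.355, 0, -0.025, 0, 0, 0, 0.43],
  [0.355, 0, -0.025, 0, 0, 0, 0.43],
  [0.355, 0, -0.025, 0, 0, 0, 0.43],
  [0.355, 0, -0.025, 0, 0, 0, 0.43],
])

```text
t: 15.95
tcp_pos: [0.4109, 0.1225, 0.055]
orientation: [[-0.179, 0.983, -0.046], [0.949, 0.185, 0.255], [0.259, 0.002, -0.966]]
force: [0.6, -0.7, 0.5]
gripper_width: 0.0399
finger_force: 0.1
```

```bash
python3 -c "
from h import *
todo((-.0165,.01,.0545),15);im=tilt()"
```

```text
t 15.95 board tcp mm [-16.3  10.6  55. ] F(u,v,z) [-0.8, -0.5, 0.5] w 0.04 al 15.0
 tool shift cm [-0.03  0.06  0.05] world cm [ 0.06 -0.01 -0.05] rotvec [ 0.001 -0.     0.005]
top [(-20, np.float64(85.0)), (-12, np.float64(95.0)), (-4, np.float64(67.0)), (4, np.float64(17.0)), (12, np.float64(16.0)), (20, np.float64(16.0)), (28, np.float64(16.0))]
scene [(-12, np.float64(94.0)), (-4, np.float64(62.0)), (4, np.float64(24.0)), (12, np.float64(16.0)), (20, np.float64(16.0)), (28, np.float64(15.0))]
```

>>> apply_moves([
  [0.355, 0, 0.03, 0, 0, 0, 0.43],
  [0.355, 0, 0.03, 0, 0, 0, 0.43],
  [0.355, 0, 0.03, 0, 0, 0, 0.43],
  [0.355, 0, 0.03, 0, 0, 0, 0.43],
  [0.34, 0, 0.09, 0, 0, 0, 0.43],
  [0.34, 0, 0.09, 0, 0, 0, 0.43],
  [0.34, 0, 0.09, 0, 0, 0, 0.43],
  [0.34, 0, 0.09, 0, 0, 0, 0.43],
  [0.32, 0, 0.15, 0, 0, 0, 0.43],
  [0.32, 0, 0.15, 0, 0, 0, 0.43],
  [0.32, 0, 0.15, 0, 0, 0, 0.43],
  [0.32, 0, 0.15, 0, 0, 0, 0.43],
])

```text
t: 17.25
tcp_pos: [0.4032, 0.1638, 0.055]
orientation: [[-0.179, 0.983, -0.046], [0.949, 0.185, 0.255], [0.259, 0.002, -0.966]]
force: [-0.3, -0.3, 0.4]
gripper_width: 0.0403
finger_force: 0.0
```

```bash
cat > chk.py <<'E'
from h import *
todo((.02,.01,.055),15)
for n in("scene","top"):
    im,d=grab(n);P=cloud(n,d);B=P-O;x=B@U;y=B@V;z=P[...,2]
    print(n,[(x0,[int(np.median(z[k])*1e3) if (k:=(abs(x*1e3-x0)<4)&(abs(y*1e3-y0)<8)&(z<.12)).sum()>1 else -1 for y0 in(-35,-15,5,25,45)]) for x0 in range(-20,120,8)])
im,d=grab('scene');cv2.imwrite('pics/f%d.png'%(manip.get_state()["t"]*10),cv2.resize(im[140:260,260:400,::-1],None,fx=4,fy=4))
E
python3 chk.py; ls pics
```

```text
t 17.25 board tcp mm [25.7 10.7 55. ] F(u,v,z) [-0.2, 0.4, 0.4] w 0.04 al 15.0
 tool shift cm [-0.55  0.07 -0.15] world cm [ 0.17 -0.54 -0.  ] rotvec [ 0.001 -0.     0.005]
scene [(-20, [0, 1, 1, 0, 1]), (-12, [-1, -1, -1, -1, -1]), (-4, [-1, -1, -1, -1, -1]), (4, [-1, 110, -1, -1, 106]), (12, [-1, 106, -1, 70, 60]), (20, [31, 103, 34, 34, 103]), (28, [33, 91, 33, 34, 24]), (36, [28, 34, 33, 33, 21]), (44, [32, 34, 34, 33, 22]), (52, [35, 34, 33, 34, 22]), (60, [32, 33, 33, 32, 22]), (68, [32, 33, 33, 34, 22]), (76, [25, 30, 29, 29, 22]), (84, [20, 21, 22, 23, 19]), (92, [16, 16, 16, 16, 16]), (100, [15, 16, 17, 15, 16]), (108, [6, 10, 12, 7, 9]), (116, [0, 0, 0, 0, 0])]
top [(-20, [-1, -1, -1, -1, -1]), (-12, [-1, -1, -1, -1, -1]), (-4, [-1, -1, -1, -1, -1]), (4, [-1, -1, -1, -1, -1]), (12, [-1, -1, -1, -1, -1]), (20, [-1, -1, -1, -1, -1]), (28, [-1, 33, 33, -1, -1]), (36, [30, 34, 33, 33, 22]), (44, [24, 34, 33, 33, 23]), (52, [24, 33, 34, 33, 22]), (60, [24, 34, 34, 33, 23]), (68, [25, 33, 33, 34, 22]), (76, [24, 32, 32, 32, 22]), (84, [22, 23, 24, 24, 20]), (92, [15, 16, 16, 16, 16]), (100, [16, 16, 15, 16, 17]), (108, [16, 16, 16, 15, 15]), (116, [0, 0, 1, 1, 0])]
a.png
b.png
c.png
d.png
e.png
f174.png
scene0.png
scene_c.png
top0.png
top_c.png
```

The slab lies flat upside down on the board, with its old underside at 33–34 mm and the rim at about 23 mm. I retreat upward and look once more.

>>> apply_moves([
  [0, 0, -3, 0, 0, 0, 0.43],
  [0, 0, -4, 0, 0, 0, 0.43],
  [0, 0, -4, 0, 0, 0, 0.43],
  [0, 0, 0, 0, 0, 0, 0.43],
  [0, 0, 0, 0, 0, 0, 0.43],
])

```text
t: 17.9
tcp_pos: [0.4087, 0.1353, 0.1617]
orientation: [[-0.179, 0.983, -0.045], [0.949, 0.184, 0.255], [0.259, 0.003, -0.966]]
force: [-0.0, -0.1, 0.1]
gripper_width: 0.0401
finger_force: 0.0
```

```bash
python3 chk.py | grep -v top; ls pics/f*
```

```text
t 17.9 board tcp mm [ -3.4  10.4 161.7] F(u,v,z) [-0.1, 0.0, 0.1] w 0.04 al 15.0
 tool shift cm [-0.5   0.02 10.91] world cm [ -0.38   2.31 -10.67] rotvec [ 0.002 -0.     0.004]
scene [(-20, [0, 0, 0, 1, 0]), (-12, [-1, -1, -1, -1, 1]), (-4, [-1, -1, -1, -1, -1]), (4, [-1, -1, -1, -1, 14]), (12, [-1, -1, -1, -1, 20]), (20, [28, 34, 32, 33, 20]), (28, [32, 33, 33, 34, 23]), (36, [32, 34, 34, 35, 23]), (44, [33, 33, 33, 33, 21]), (52, [34, 33, 33, 33, 21]), (60, [32, 33, 33, 33, 23]), (68, [32, 35, 33, 33, 23]), (76, [25, 28, 30, 28, 22]), (84, [22, 21, 22, 21, 19]), (92, [15, 16, 17, 16, 15]), (100, [16, 15, 16, 16, 16]), (108, [11, 11, 10, 10, 7]), (116, [0, 0, 0, 0, 0])]
pics/f174.png
pics/f180.png
```

```bash
cp $(ls pics/f*.png|tail -1) pics/last.png; python3 -c "
from h import *
im,_=grab('top');a=np.load('top0.npz')['im']
for nm,(u,v,r) in dict(tape=(440,196,22),jar=(447,154,12),cup=(206,258,18),cast=(197,205,18)).items(): print(nm,np.abs(im[v-r:v+r,u-r:u+r].astype(int)-a[v-r:v+r,u-r:u+r]).mean().round(1))"
```

```text
tape 25.6
jar 34.3
cup 6.4
cast 6.7
```

View pics/last.png

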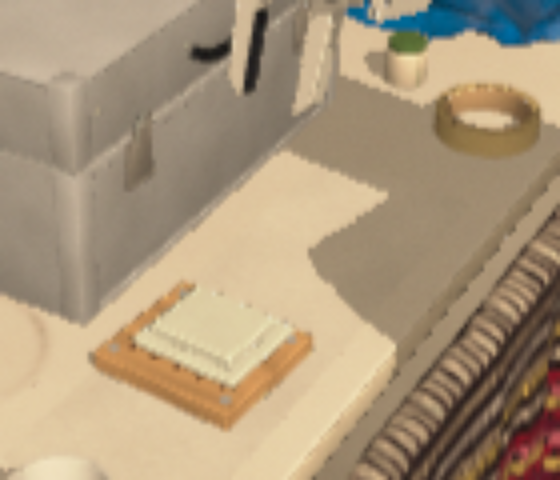

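The picture shows the slab foot-up and flat on the board around (215,335). The fingers are clear, and the tape (487,118) and jar (405,62) are in place. I hand in.

```bash
python3 -c "
from workcell import manip
print(manip.finish_job())"
```

```text
the job is handed in; nothing more can be done
None
```

The slab was pushed flat against the board, tipped over its edge, and now lies upside down and flat on the board; I handed the job in at about 18 s, the system returned no verdict, and no bystander was touched.

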